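Inspect a disc under the loupe in the dust hood

TASK

Slide the clear sash of the dust hood all the way up by its red pull and leave it up, then take the long-handled loupe from its stand, reach in under the sash and look at the disc in the hood: bring the lens squarely over the centre of the disc, level, with the middle of the lens at the height of the red pointer on the gauge post. Finish while holding the loupe still there, with the loupe touching nothing but the gripper. Never touch the disc with the loupe, do not shift the disc or the pointer, and leave the other things on the table where they are.

Things in the scene. Friction and masses are not known exactly. Their poses are not given: they have to be found in the camera images.
- hood: Fixed dust hood, 130 deep (x) x 250 wide (y) mm, 8 mm floor with black pad; clear roof (143-153 mm up) and sides, white back. Open only in front, under the sash (plane x = -55 mm). Two 14 mm uprights, 225 tall, at x = -55, y = +-119. Origin: on the table under the pad's middle; x points from the front (robot side) into the hood, y left, z up.
- sash (a joint): Height of the clear sash in m: 0 = down, its lower edge 10 mm above the table; 0.130 = fully up against its stop, lower edge 140 mm above the table. Starts 0 to 0.02. Friction holds it at any height; lifting takes about 7 N (friction 5 N, weight 2 N).
- sash_pull (a point): Middle of the sash's red upright pull bar, 14 x 14 x 56 mm tall, 32 mm clear of the sash face on two thin stems; 110 mm above the table with the sash down, rising with it. At x = -98, y = 0 mm in the hood's frame. Pinch it from above, fingers closing along the hood's y. The sash's top edge is 30 mm above this point.
- loupe: Loupe, about 0.12 kg: lens in a black ring 60 mm across, 12 thick; 8 mm square steel stem; blue grip 80 x 16 wide x 14 high; tail with ball. Origin: middle of the lens. x points from grip to lens, z is the lens axis (up). Grip's middle at x = -180 mm, tail end -256; balances at about x = -165. All parts share one level. Lies level on its stand, lens middle 38 mm above the table.
- stand: Fixed loupe stand: steel foot 150 x 36 x 6 mm, two grey forks at x = -56 and +68 mm (each 10 x 28 mm), prong tops 48 mm and notch floors 34 mm above the table; the grip is free between them. Origin: on the table under the grip's middle; x points along the loupe to the lens. Lift the loupe straight up 20 mm to clear the prongs.
- part: The part to inspect: grey machined disc 66 mm across, 10 mm thick, loose on the pad in the hood, top face 18 mm above the table. Origin: centre of its underside.
- focus_mark (a point): Tip of the red pointer on the gauge post in the hood, left of the disc; its height (55 to 80 mm above the table) is where the lens middle must be. The pointer slides on the post and must stay as set. Tip 55 mm to the left (hood's +y) of the pad's middle; post 8 mm thick, 88 mm to the left, 108 mm high. Its axes are the hood's.
- spare_disc: Bystander: a second such disc, 66 mm across, 10 mm thick, on the open table. Origin: centre of its underside.
- screwdriver: Bystander: orange screwdriver, 185 mm long, 30 mm high, lying down. Origin: centre of its underside.
- amber_box: Bystander: small brown and white open carton, 42x48x57 mm. Origin: centre of its underside.
- tape_roll: Bystander: roll of tan tape, 104 mm across, 25 mm high, lying flat. Origin: centre of its underside.

How it is judged:
By the outcome, as a careful person would: the job done as asked, in the order asked, and still so for the second after the job is handed in, while the arm keeps its last pose, push and grip.
It also fails if it takes over 58 s, if anything falls off the work surface, if the arm or the gripper's body presses on something with over 40 N, if the wrist force passes 120 N, or if a joint passes its speed limit or range.

ROBOT

A 7-joint arm with a two-finger parallel gripper is mounted at the origin on a cart in front of the work surface, level with it; the furniture and walls round the work are solid. World frame = base frame: x ahead of the robot, y to its left, z up, the work surface at z = 0. Lengths are in m, angles in rad, forces in N, time in s.
With the tool pointing down it reaches from about 0.4 to 0.85 m from the base axis. Payload 10.4 kg.
Tool frame: the origin (TCP) lies on the centre line of the jaws, within the pads' length; the fingertips stand 11 mm ahead of it and the grasp point (between the pads) lies 8 mm behind it; z points along the fingers, y is the line along which they close (so a half turn about z gives the same grasp; the last joint's range is limited). The gripper opens to 87 mm and grips with 3 to 60 N. Pads are 19 mm wide; open, the fingers measure 117 mm over their backs; the gripper's body (75 mm by 190 mm) begins 51 mm behind the grasp point.
Start: joints at [1.197, 0.332, -0.065, 1.46, 0.022, 1.35, -0.088], TCP at [0.215, -0.587, 0.194] pointing down, gripper open.
Joint ranges: [-2.6, 2.6], [-0.5, 2.12], [-1.47, 1.34], [0.16, 2.42], [-1.27, 4.41], [0.06, 2.06], [-2.6, 2.6]. Speed limits (rad/s): [2.22, 2.22, 2.79, 2.79, 3.14, 3.14, 3.14].

INTERFACE

Orientations are given as a unit quaternion [x, y, z, w].
In Python, from bench import r gives the robot as it stands.
- The arm moves only by the shell command python3 -m pendant 'ROWS' [OPENING] [FORCE]. ROWS is JSON, a list of rows, each a list of 4 numbers: the shift along the tool's x, y, z in m, then the turn about the tool's z in rad. A call has 1 to 8 rows; each row shifts and turns the commanded pose from where the row before left it, along the tool's axes as they then stand; what a row does not reach is not made up. A row lasts 1/12 s, in which the tool goes at most 41.7 mm and 7.16 degrees, less where a joint would pass 70% of its speed; a pose out of reach is approached as far as the arm can. A call with a gripper value outside its range is refused whole. OPENING is the opening, from 0 (shut) to 1 (fully open), set as the call begins (- or left out, the last holds). The fingers move at their own pace and stop on an object; FORCE is the grip in N (left out, the last holds). Time passes only in rows, so rows that do not move let the fingers close. It gives the time, the measured TCP pose, the force, the opening and the grip force at its end, in the units of the state.
- r.read_state(): the state, without advancing time (a new reading comes with each control period).
- r.camera(name): name is "side" or "top"; returns a dict with "img" (480x640x3 uint8, red, green, blue), "camera_matrix" (3x3 intrinsics, pixels), "xyz" and "attitude" of the camera in the world. Camera axes: x right, y down, z forward; pixel columns grow to the right and rows downward; lengths in m; the calibration is good to about 2 mm. A picture is of the moment at which its call begins. There is no depth.
- r.close_job(): hands the job in; it is judged then, once.
Trained networks look in the newest picture that a camera, given by its name, has taken for a name from the list of things; names that differ only in an ending like _2 or _b are one class to them, and where a whole thing is asked for, a point or a joint stands for the part that bears it (a point fixed in the world has none). Each returns a list of dicts, best first, with "score" (0 to 1); they miss things now and then, are a little off and sometimes report something else, mostly with a low value. They report only what shows in the picture. A call takes as long as a camera call.
- r.outline_of(thing, camera): "mask" (480x640 bool, what is visible of it) and "bbox" ([centre column, centre row, width, height] in pixels, round what is visible of it).
The state is a dict: "time": time; "joint_positions": joint angles; "joint_vel": joint speeds; "joint_torque": joint torques, N m; "ee_pos": TCP position; "eef_rot": TCP orientation; "ft_force": force on the tool from outside, world axes, zero at the start; "torque": the same for the moment, N m; "width": finger opening in m; "grip_force": force on a finger pad.
Only numpy, scipy, OpenCV 4.12 (cv2) and the standard library are available. Lean on these libraries where they do the work, as an engineer would, in place of code of your own. Each camera call takes 0.05 s, during which the arm holds its last target. There are 200 camera calls.

## Working session

There is one attempt and no reset: what is moved stays moved. The work goes in short steps, Python scripts to look and compute and a shell command to move; the robot and the scene stay as the last step left them, time stands still between calls to the robot, and variables do not carry over. Pictures are saved under pics/ and viewed, at most 10 in all, crops included, and the job is handed in when it is done.

```bash
mkdir -p pics
python3 - <<'E'
from bench import r
import cv2,numpy as np
s=r.read_state();print(s['time'],s['ee_pos'],s['eef_rot'],s['width'])
for c in('top','side'):
    d=r.camera(c);cv2.imwrite(f'pics/{c}0.png',d['img'][:,:,::-1]);print(c,d['camera_matrix'],d['xyz'],d['attitude'])
    for t in 'hood sash sash_pull loupe stand part focus_mark spare_disc screwdriver amber_box tape_roll'.split():
        try:
            o=r.outline_of(t,c);print(t,[(round(x['score'],2),[round(float(b)) for b in x['bbox']]) for x in o[:2]])
        except Exception as e: print(t,e)
E
```

```text
0.0 [ 0.21460118 -0.58651912  0.1932522 ] [ 9.84653174e-01  1.74521064e-01 -1.65085238e-04 -7.05234111e-04] 0.08693155055980234
top [[474.2494983    0.         330.31248339]
 [  0.         474.2494983  237.01479736]
 [  0.           0.           1.        ]] [0.29063469 0.14038411 1.09287077] [ 0.70635942 -0.7002421   0.07191637 -0.07446744]
hood [(0.81, [405, 151, 134, 87])]
sash [(0.46, [164, 200, 21, 26])]
sash_pull [(0.56, [398, 175, 107, 34])]
loupe [(0.57, [266, 235, 33, 118])]
stand [(0.72, [273, 259, 22, 65])]
part []
focus_mark []
spare_disc [(0.76, [356, 298, 29, 28])]
screwdriver [(0.66, [311, 318, 45, 76])]
amber_box [(0.97, [163, 199, 26, 27])]
tape_roll [(0.73, [504, 193, 47, 46])]
side [[493.12251237   0.         313.60940532]
 [  0.         493.12251237 245.23240007]
 [  0.           0.           1.        ]] [ 0.53473979 -0.78289506  0.79732621] [ 0.90060654  0.00841432  0.00324442 -0.43454174]
hood [(0.86, [390, 274, 91, 162])]
sash [(0.77, [360, 269, 29, 88])]
sash_pull [(0.85, [361, 268, 26, 82])]
loupe [(0.76, [309, 218, 106, 17])]
stand [(0.78, [289, 224, 58, 22]), (0.19, [250, 276, 27, 18])]
part []
focus_mark []
spare_disc [(0.93, [249, 276, 29, 16])]
screwdriver [(0.59, [238, 249, 59, 25])]
amber_box [(0.71, [337, 175, 18, 33]), (0.2, [288, 226, 54, 21])]
tape_roll [(0.62, [365, 409, 59, 60])]
```

View pics/top0.png

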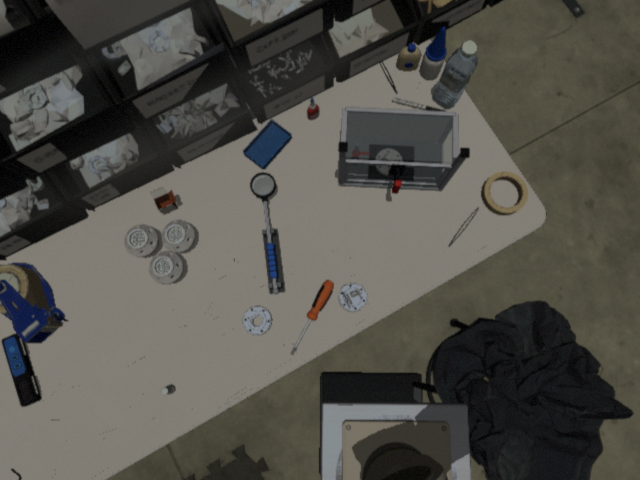

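View pics/side0.png

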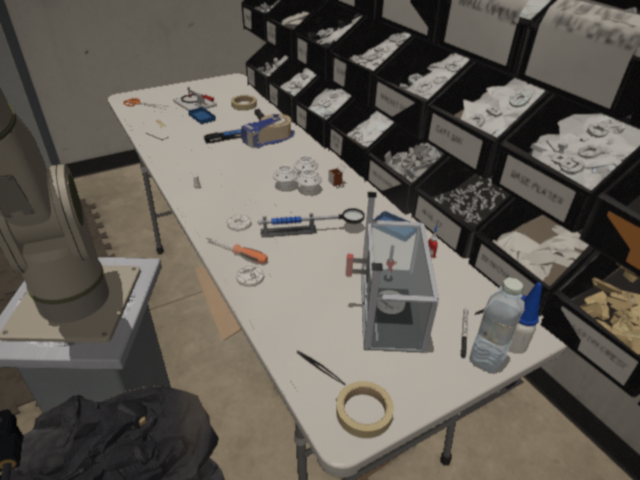

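The top view shows the hood at (400,150) with the red pull near (397,185). The loupe lies from about (263,186) to (276,290). The side view shows the pull at (350,265), the pointer at (390,263) and the disc at (392,300).

Run:
```python
import cv2,numpy as np
a=cv2.imread('pics/top0.png')[95:205,325:485];b=cv2.imread('pics/side0.png')[185:355,330:450]
A=cv2.resize(a,None,fx=5,fy=5,interpolation=cv2.INTER_CUBIC)[:, :800]
cv2.imwrite('pics/c1.png',np.clip(A*1.5,0,255))
B=cv2.resize(b,None,fx=3.5,fy=3.5,interpolation=cv2.INTER_CUBIC)
c=cv2.imread('pics/top0.png')[165:300,240:300];C=cv2.resize(c,None,fx=4.4,fy=4.4,interpolation=cv2.INTER_CUBIC)
h=np.zeros((600,800,3),np.uint8);h[:B.shape[0],:B.shape[1]]=np.clip(B*1.5,0,255);h[:C.shape[0],430:430+C.shape[1]]=np.clip(C*1.5,0,255)
cv2.imwrite('pics/c2.png',h);print(A.shape,B.shape,C.shape)
```

```text
(550, 800, 3) (595, 420, 3) (594, 264, 3)[ WARN:0@0.067] global loadsave.cpp:1063 imwrite_ Unsupported depth image for selected encoder is fallbacked to CV_8U.
```

View pics/c1.png

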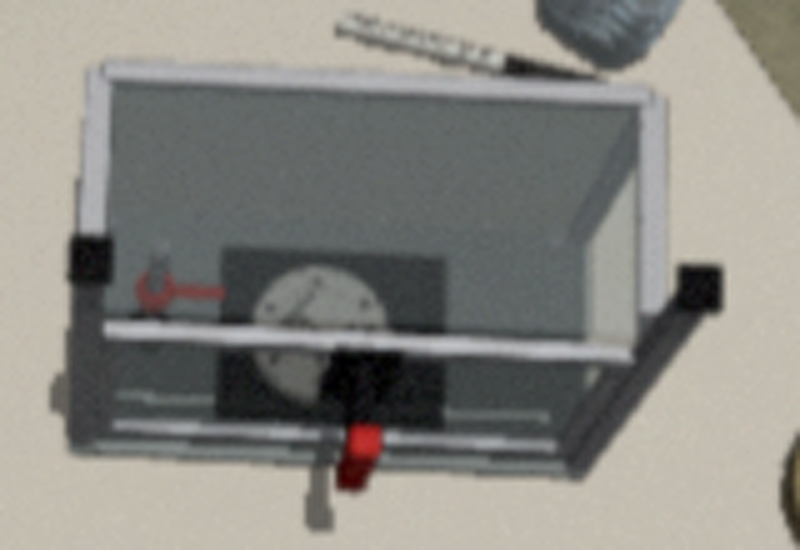

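View pics/c2.png

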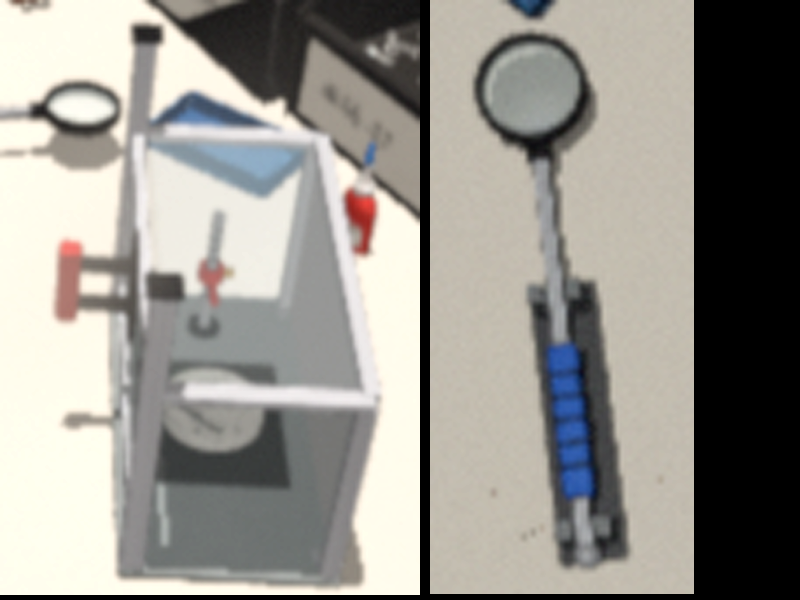

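Crop c1 shows the upright caps at crop positions (91,258) and (700,287). The red bar runs from (366,440) to (352,488), the pointer tip is at (225,293) and the disc centre is near (319,335). Crop c2 shows the side view of the caps at (147,33) and (166,286), the pointer tip at (214,304), and the loupe's lens and grip.

```bash
cat > h.py <<'E'
from bench import r
import numpy as np
from scipy.spatial.transform import Rotation as R
from scipy.optimize import least_squares
K={'top':(474.2495,330.31,237.01,[.29063469,.14038411,1.09287077],[.70635942,-.7002421,.07191637,-.07446744]),
'side':(493.1225,313.61,245.23,[.53473979,-.78289506,.79732621],[.90060654,.00841432,.00324442,-.43454174])}
def proj(c,P):
    f,u,v,t,q=K[c];p=R.from_quat(q).inv().apply(np.atleast_2d(P)-t);return np.c_[f*p[:,0]/p[:,2]+u,f*p[:,1]/p[:,2]+v]
def ray(c,uv,z):
    f,u,v,t,q=K[c];d=R.from_quat(q).apply([(uv[0]-u)/f,(uv[1]-v)/f,1]);t=np.array(t);return t+d*(z-t[2])/d[2]
T=lambda a,b:(a/5+325,b/5+95)
S=lambda a,b:(a/3.5+330,b/3.5+185)
L=lambda a,b:((a-430)/4.4+240,b/4.4+165)
def pose(p,P):
    c,s=np.cos(p[2]),np.sin(p[2]);P=np.atleast_2d(P);return np.c_[p[0]+c*P[:,0]-s*P[:,1],p[1]+s*P[:,0]+c*P[:,1],P[:,2]]
E
cat > m.py <<'E'
from h import *
np.set_printoptions(precision=4,suppress=True)
obs=[('top',T(91,258),(-.055,.119,.225)),('top',T(700,287),(-.055,-.119,.225)),('side',S(147,33),(-.055,.119,.225)),('side',S(166,286),(-.055,-.119,.225)),
('top',T(572,478),(-.062,-.126,0)),('top',T(70,450),(-.062,.126,0)),('side',S(120,577),(-.062,-.126,0)),
('top',T(95,65),(.065,.125,.153)),('top',T(663,90),(.065,-.125,.153)),('side',S(378,402),(.065,-.125,.153)),
('top',T(366,440),(-.098,0,'t')),('side',S(70,244),(-.098,0,'t')),('side',S(66,319),(-.098,0,'b'))]
def res(p,full=0):
    o=[]
    for c,uv,P in obs:
        z=P[2]
        if z=='t':z=.138+p[3]
        if z=='b':z=.082+p[3]
        o.append(proj(c,pose(p,[P[0],P[1],z]))[0]-uv)
    return np.array(o) if full else np.ravel(o)
s=least_squares(res,[.5,0,0,.01],loss='soft_l1');p=s.x;print('hood',p);print(res(p,1))
print('pull',pose(p,(-.098,0,.11+p[3])))
m=pose(p,(0,.055,0))[0]
f=least_squares(lambda z:np.ravel([proj('top',[m[0],m[1],z[0]])[0]-T(225,293),proj('side',[m[0],m[1],z[0]])[0]-S(214,304)]),[.065]);print('focus',m,f.x,f.fun)
print('disc',ray('top',T(319,335),.018),ray('side',S(213,411),.018))
l=ray('top',L(531,88),.038);g=ray('top',L(571,420),.045);t=ray('top',L(587,553),.038)
print('lens',l,ray('side',S(82,107),.038),'grip',g,'tail',t,'len',np.linalg.norm(l-t),'yaw',np.arctan2(*(l-t)[1::-1]))
print('base hood side upright',pose(p,[(-.055,.119,0),(-.055,-.119,0)]))
E
python3 m.py; grep -n . /dev/null
python3 - <<'E'
from h import *
print(R.from_quat(r.read_state()['eef_rot']).as_matrix())
E
```

```text
hood [ 0.7054 -0.0004 -0.0401  0.0087]
[[ 0.0795 -0.884 ]
 [ 0.6979 -1.169 ]
 [-0.831  -1.2035]
 [-1.0593 -1.4387]
 [ 3.3459 -0.6534]
 [-0.9952  0.1164]
 [-1.3026  0.5316]
 [-1.8901 -1.5576]
 [ 1.0707 -1.4295]
 [-0.1033 -0.1595]
 [ 0.2107 -0.6319]
 [-0.6719  0.7528]
 [-1.053  -0.5321]]
pull [[0.6075 0.0035 0.1187]]
focus [0.7076 0.0546 0.    ] [0.0581] [ 0.1957 -0.5028 -0.8277  0.1474]
disc [0.7015 0.0069 0.018 ] [ 0.7071 -0.002   0.018 ]
lens [0.635  0.3031 0.038 ] [0.6381 0.303  0.038 ] grip [0.4565 0.2749 0.045 ] tail [0.3898 0.2654 0.038 ] len 0.24808582639171403 yaw 0.15240189917557168
base hood side upright [[ 0.6553  0.1207  0.    ]
 [ 0.6457 -0.1171  0.    ]]
[[ 9.39093661e-01  3.43661305e-01  5.32647342e-05]
 [ 3.43661308e-01 -9.39093659e-01 -6.61075883e-05]
 [ 2.73019540e-05  8.03862454e-05 -9.99999996e-01]]
```

```bash
python3 -m pendant '[[0,0,-0.01,0.098],[0,0,-0.01,0.098],[0,0,-0.01,0.098],[0,0,-0.01,0.097],[0.0154,-0.0252,0,0],[0.0154,-0.0252,0,0],[0.0154,-0.0252,0,0],[0.0154,-0.0252,0,0]]' 1; python3 -m pendant '[[0.0154,-0.0252,0,0],[0.0154,-0.0252,0,0],[0.0154,-0.0252,0,0],[0.0154,-0.0252,0,0],[0.0154,-0.0252,0,0],[0.0154,-0.0252,0,0],[0.0154,-0.0252,0,0],[0.0154,-0.0252,0,0]]';python3 -m pendant '[[0.0154,-0.0252,0,0],[0.0154,-0.0252,0,0],[0.0154,-0.0252,0,0],[0.0154,-0.0252,0,0],[0.0154,-0.0252,0,0],[0.0154,-0.0252,0,0],[0,0,0,0],[0,0,0,0]]'
cat > d.py <<'E'
import sys
from h import *
s=r.read_state();M=R.from_quat(s['eef_rot']).as_matrix()
print('t',round(s['time'],2),'pos',s['ee_pos'].round(4),'ang',round(np.arctan2(M[1,0],M[0,0]),4),'ft',np.round(s['ft_force'],1),'w',round(float(s['width']),4),'gf',round(float(s['grip_force']),1),'q',np.round(s['joint_positions'],2))
if len(sys.argv)>1:
    g=np.array([float(x) for x in sys.argv[1:4]]);print('tool shift',(M.T@(g-s['ee_pos'])).round(4))
    if len(sys.argv)>4:
        print('turn',round(np.arctan2(M[1,0],M[0,0])-float(sys.argv[4]),4))
E
python3 d.py .6075 .0035 .123 -.04
```

```text
time: 1.87
ee_pos: [0.281, -0.4876, 0.2341]
eef_rot: [1.0, -0.02, 0.0, 0.0]
ft_force: [0.9, 0.6, 0.0]
width: 0.0866
grip_force: 0.0
time: 2.53
ee_pos: [0.4122, -0.2909, 0.2343]
eef_rot: [1.0, -0.02, 0.0, 0.0]
ft_force: [0.6, 0.9, -0.6]
width: 0.0869
grip_force: 0.0
time: 3.2
ee_pos: [0.5106, -0.1431, 0.234]
eef_rot: [1.0, -0.018, 0.0, -0.0]
ft_force: [-0.3, -1.0, 0.2]
width: 0.087
grip_force: 0.0
t 3.2 pos [ 0.5106 -0.1431  0.234 ] ang -0.0366 ft [-0.3 -1.   0.2] w 0.087 gf 0.0 q [ 0.59  0.13 -0.44  1.63  0.06  1.39 -1.46]
tool shift [ 0.0914 -0.1501  0.1111]
turn 0.0034
```

```bash
python3 -m pendant '[[0.0152,-0.025,0,0.003],[0.0152,-0.025,0,0],[0.0152,-0.025,0,0],[0.0152,-0.025,0.01,0],[0.0152,-0.025,0.02,0],[0.0152,-0.025,0.02,0],[0,0,0,0],[0,0,0,0]]'
python3 d.py .6075 .0035 .123 -.04
python3 - <<'E'
from h import *
import cv2
o=[]
for c,(x0,y0) in (('top',(330,95)),('side',(320,185))):
    i=r.camera(c)['img'][:,:,::-1];cv2.imwrite(f'pics/{c}1.png',i);o.append(cv2.resize(i[y0:y0+150,x0:x0+100],None,fx=4,fy=4,interpolation=2))
    print(c,proj(c,[r.read_state()['ee_pos']]))
cv2.imwrite('pics/c3.png',np.clip(np.hstack(o)*1.5,0,255).astype(np.uint8))
E
```

```text
time: 3.87
ee_pos: [0.6069, 0.0013, 0.1824]
eef_rot: [1.0, -0.021, -0.001, -0.0]
ft_force: [-0.5, -0.1, -0.0]
width: 0.0872
grip_force: 0.0
t 3.87 pos [0.6069 0.0013 0.1824] ang -0.0419 ft [-0.5 -0.1 -0. ] w 0.0872 gf 0.0 q [ 0.34  0.35 -0.52  1.5   0.18  1.34 -1.81]
tool shift [ 0.0007 -0.0022  0.0594]
turn -0.0019
top [[402.79479167 176.64790647]]
side [[350.5184038  242.45280937]]
```

View pics/c3.png

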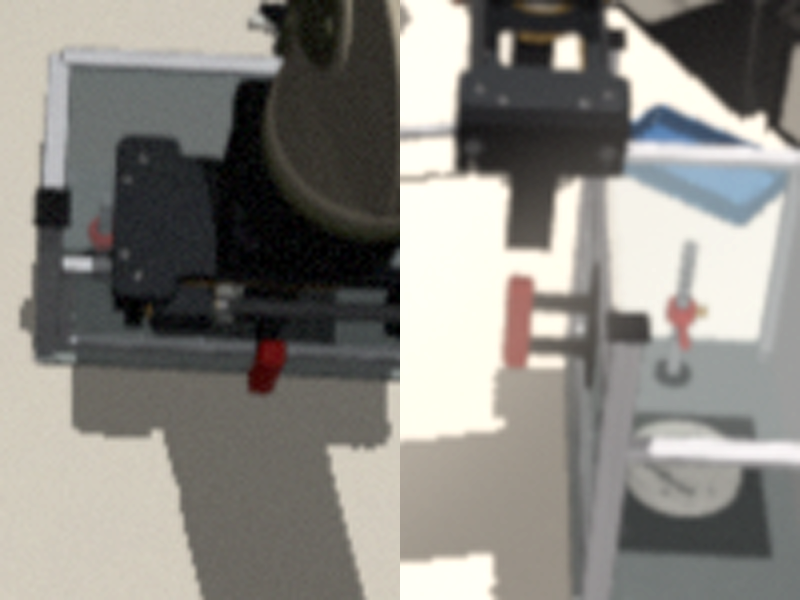

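Both fingers straddle the bar: in the side view the fingertip is at crop (532,247), right above the bar top at (520,278).

```bash
python3 -m pendant '[[0.0005,-0.002,0.015,-0.002],[0,0,0.015,0],[0,0,0.015,0],[0,0,0.013,0],[0,0,0,0],[0,0,0,0]]'; python3 d.py
python3 -m pendant '[[0,0,0,0],[0,0,0,0],[0,0,0,0],[0,0,0,0],[0,0,0,0],[0,0,0,0],[0,0,0,0],[0,0,0,0]]' 0 35; python3 d.py
```

```text
time: 4.47
ee_pos: [0.6079, 0.0019, 0.1263]
eef_rot: [1.0, -0.021, -0.0, 0.0]
ft_force: [0.3, 0.3, -0.3]
width: 0.0871
grip_force: 0.0
t 4.47 pos [0.6079 0.0019 0.1263] ang -0.0427 ft [ 0.3  0.3 -0.3] w 0.0871 gf 0.0 q [ 0.33  0.39 -0.52  1.57  0.2   1.23 -1.83]
time: 5.13
ee_pos: [0.6081, 0.0031, 0.126]
eef_rot: [1.0, -0.021, -0.0, 0.0]
ft_force: [-0.3, 0.1, 0.0]
width: 0.0417
grip_force: 0.0
t 5.13 pos [0.6081 0.0031 0.126 ] ang -0.0411 ft [-0.3  0.1  0. ] w 0.0417 gf 0.0 q [ 0.33  0.39 -0.52  1.57  0.2   1.23 -1.83]
```

```bash
python3 -m pendant '[[0,0,0,0],[0,0,0,0],[0,0,0,0],[0,0,0,0],[0,0,0,0],[0,0,0,0],[0,0,0,0]]'; python3 -m pendant '[[0,0,-0.005,0],[0,0,-0.01,0],[0,0,-0.01,0],[0,0,-0.01,0],[0,0,-0.01,0],[0,0,-0.01,0],[0,0,-0.01,0],[0,0,-0.01,0]]';  python3 d.py
```

```text
time: 5.72
ee_pos: [0.6081, 0.0031, 0.126]
eef_rot: [1.0, -0.021, 0.0, 0.0]
ft_force: [0.5, 0.8, 0.2]
width: 0.0015
grip_force: 0.0
time: 6.38
ee_pos: [0.6082, 0.0031, 0.2023]
eef_rot: [1.0, -0.021, 0.0, 0.0]
ft_force: [0.1, -0.1, 0.6]
width: 0.0003
grip_force: 0.0
t 6.38 pos [0.6082 0.0031 0.2023] ang -0.0412 ft [ 0.1 -0.1  0.6] w 0.0003 gf 0.0 q [ 0.33  0.34 -0.53  1.47  0.17  1.38 -1.81]
```

Run:
```python
from h import *
import cv2
o=[]
for c,(x0,y0) in (('top',(330,95)),('side',(320,165))):
    i=r.camera(c)['img'][:,:,::-1];cv2.imwrite(f'pics/{c}2.png',i);o.append(cv2.resize(i[y0:y0+150,x0:x0+100],None,fx=4,fy=4,interpolation=2))
    p=r.read_state()['ee_pos']
    print(c,proj(c,[p,p-[0,0,.011],[.6075,.0035,.147],[.6075,.0035,.091]]))
cv2.imwrite('pics/c4.png',np.clip(np.hstack(o)*1.5,0,255).astype(np.uint8))
d=r.camera('side');print(d['xyz'],d['attitude'],d['camera_matrix'])
```

```text
top [[402.60592378 172.2965471 ]
 [401.79741382 174.17013637]
 [398.44779064 182.333194  ]
 [394.94316195 190.43357598]]
side [[351.74305653 233.78813946]
 [351.4078951  238.14761654]
 [349.32831126 255.37363662]
 [347.80405635 275.5242607 ]]
[ 0.53473979 -0.78289506  0.79732621] [ 0.90060654  0.00841432  0.00324442 -0.43454174] [[493.12251237   0.         313.60940532]
 [  0.         493.12251237 245.23240007]
 [  0.           0.           1.        ]]
```

View pics/c4.png

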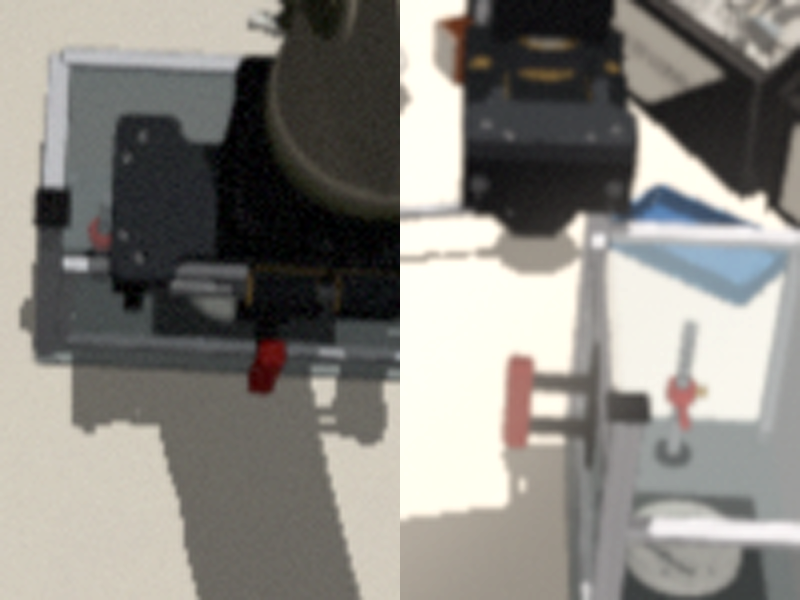

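Run:
```python
from h import *
def show(p,e,off,n):
    for c in('side','top'):
        if c=='side': f=lambda q:((q[0]-320)*4+400,(q[1]-off)*4)
        else: f=lambda q:((q[0]-330)*4,(q[1]-95)*4)
        for nm,d in dict(tipN=(0,-e-.005,-.011),tipF=(0,e+.005,-.011),bodyN=(0,-.095,.059),bodyNl=(-.037,-.095,.059),bodyNr=(.037,-.095,.059),bodyF=(0,.095,.059)).items():
            print(n,c,nm,np.round(f(proj(c,np.array(p)+d)[0])))
show([.6069,.0013,.1824],.0435,185,'open')
show([.6082,.0031,.2023],0,165,'shut')
```

```text
open side tipN [524. 309.]
open side tipF [515. 190.]
open side bodyN [538. 258.]
open side bodyNl [455. 256.]
open side bodyNr [620. 259.]
open side bodyF [519.  30.]
open top tipN [380. 336.]
open top tipF [189. 334.]
open top bodyN [507. 289.]
open top bodyNl [511. 363.]
open top bodyNr [503. 215.]
open top bodyF [105. 285.]
shut side tipN [524. 300.]
shut side tipF [523. 288.]
shut side bodyN [543. 300.]
shut side bodyNl [460. 299.]
shut side bodyNr [627. 302.]
shut side bodyF [523.  75.]
shut top tipN [297. 320.]
shut top tipF [277. 320.]
shut top bodyN [514. 271.]
shut top bodyNl [518. 347.]
shut top bodyNr [510. 196.]
shut top bodyF [103. 268.]
```

The side view shows the shut fingertips around crop row 235, where the reported pose predicts about 295. The real tips seem to sit higher than reported, so I'll quantify that.

```bash
python3 - <<'E'
from h import *
from scipy.optimize import brentq
for y in(-.057,-.044):
    print(y,brentq(lambda z:proj('side',[.607,y,z])[0,1]-246.75,0,.4),'reported tip z',.1824-.011)
# shut: bottom at crop row 235
print(brentq(lambda z:proj('side',[.608,-.01,z])[0,1]-(165+235/4),0,.4),'rep',.2023-.011)
E
python3 -m pendant '[[0,0,0.01,0],[0,0,0,0],[0,0,0,0],[0,0,0,0],[0,0,0,0],[0,0,0,0],[0,0,0,0],[0,0,0,0]]' 1
python3 -m pendant '[[0,0,0.01,0],[0,0,0,0],[0,0,0,0],[0,0,0,0],[0,0,0,0]]'; python3 d.py
python3 - <<'E'
from h import *
import cv2
o=[]
for c,(x0,y0) in (('top',(350,130)),('side',(320,185))):
    i=r.camera(c)['img'][:,:,::-1];cv2.imwrite(f'pics/{c}3.png',i);o.append(cv2.resize(i[y0:y0+100,x0:x0+66],None,fx=6,fy=6,interpolation=2))
cv2.imwrite('pics/c5.png',np.clip(np.hstack(o)*2.,0,255).astype(np.uint8))
E
```

```text
-0.057 0.21824216027506138 reported tip z 0.1714
-0.044 0.20784158445098044 reported tip z 0.1714
0.23760870616524044 rep 0.1913
time: 7.2
ee_pos: [0.6082, 0.0031, 0.1912]
eef_rot: [1.0, -0.021, 0.0, 0.0]
ft_force: [-0.3, -0.4, 0.2]
width: 0.0458
grip_force: 0.0
time: 7.62
ee_pos: [0.6082, 0.0031, 0.1812]
eef_rot: [1.0, -0.021, 0.0, 0.0]
ft_force: [-0.2, 0.1, -0.3]
width: 0.0794
grip_force: 0.0
t 7.62 pos [0.6082 0.0031 0.1812] ang -0.0412 ft [-0.2  0.1 -0.3] w 0.0794 gf 0.0 q [ 0.33  0.35 -0.52  1.5   0.18  1.34 -1.82]
```

View pics/c5.png

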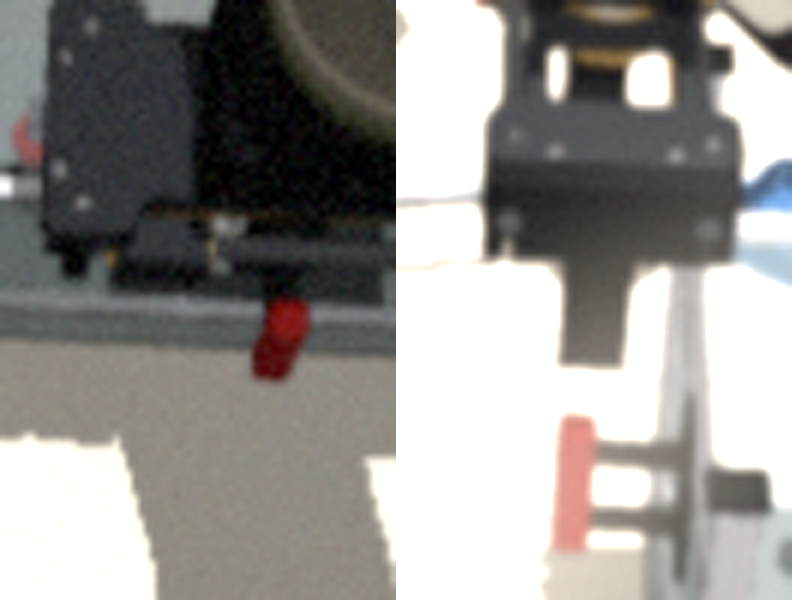

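```bash
python3 -m pendant '[[0,0,0.015,0],[0,0,0.015,0],[0,0,0.015,0],[0,0,0.01,0],[0,0,0.01,0],[0,0,0.01,0],[0,0,0.006,0],[0,0,0,0]]' 1; python3 d.py; python3 -m pendant '[[0,0,0,0],[0,0,0,0],[0,0,0,0],[0,0,0,0],[0,0,0,0],[0,0,0,0],[0,0,0,0],[0,0,0,0]]' 0 35;python3 -m pendant '[[0,0,0,0],[0,0,0,0],[0,0,0,0],[0,0,0,0],[0,0,0,0]]'; python3 d.py
```

```text
time: 8.38
ee_pos: [0.6075, 0.003, 0.0987]
eef_rot: [1.0, -0.021, -0.001, 0.0]
ft_force: [-0.6, 0.0, 0.7]
width: 0.087
grip_force: 0.0
t 8.38 pos [0.6075 0.003  0.0987] ang -0.0411 ft [-0.6  0.   0.7] w 0.087 gf 0.0 q [ 0.33  0.41 -0.51  1.6   0.21  1.18 -1.84]
time: 9.05
ee_pos: [0.6081, 0.0031, 0.1001]
eef_rot: [1.0, -0.021, 0.0, 0.0]
ft_force: [0.2, -0.0, -0.5]
width: 0.0418
grip_force: 0.0
time: 9.47
ee_pos: [0.6082, 0.0038, 0.1001]
eef_rot: [1.0, -0.02, 0.0, -0.0]
ft_force: [0.0, 2.4, -1.4]
width: 0.0133
grip_force: 35.0
t 9.47 pos [0.6082 0.0038 0.1001] ang -0.0407 ft [ 0.   2.4 -1.4] w 0.0133 gf 35.0 q [ 0.33  0.41 -0.51  1.6   0.21  1.18 -1.84]
```

```bash
python3 -m pendant '[[0,0,-0.006,0],[0,0,-0.012,0],[0,0,-0.014,0],[0,0,-0.014,0],[0,0,-0.014,0],[0,0,-0.014,0],[0,0,-0.014,0],[0,0,-0.012,0]]'; python3 d.py; python3 -m pendant '[[0,0,-0.006,0],[0,0,-0.004,0],[0,0,-0.003,0],[0,0,-0.003,0],[0,0,-0.002,0]]'; python3 d.py
```

```text
time: 10.13
ee_pos: [0.6081, 0.0037, 0.2002]
eef_rot: [1.0, -0.02, -0.0, -0.0]
ft_force: [4.0, 3.1, -7.7]
width: 0.0134
grip_force: 35.0
t 10.13 pos [0.6081 0.0037 0.2002] ang -0.0406 ft [ 4.   3.1 -7.7] w 0.0134 gf 35.0 q [ 0.33  0.34 -0.53  1.48  0.17  1.37 -1.81]
time: 10.55
ee_pos: [0.6081, 0.0037, 0.2176]
eef_rot: [1.0, -0.02, -0.0, -0.0]
ft_force: [3.8, 4.5, -7.1]
width: 0.0136
grip_force: 35.0
t 10.55 pos [0.6081 0.0037 0.2176] ang -0.0405 ft [ 3.8  4.5 -7.1] w 0.0136 gf 35.0 q [ 0.33  0.33 -0.53  1.45  0.17  1.41 -1.81]
```

```bash
for i in 1 2; do python3 -m pendant '[[0,0,-0.0015,0],[0,0,-0.0015,0],[0,0,-0.0015,0]]' | grep -A9 ee_pos; done
```

```text
ee_pos: [0.6079, 0.0037, 0.2201]
eef_rot: [1.0, -0.02, -0.001, -0.001]
ft_force: [12.4, 5.5, -28.6]
width: 0.0137
grip_force: 35.0
ee_pos: [0.6077, 0.0037, 0.2204]
eef_rot: [1.0, -0.02, -0.002, -0.001]
ft_force: [21.7, 8.0, -49.1]
width: 0.0136
grip_force: 35.0
```

```bash
python3 -m pendant '[[0,0,0.002,0],[0,0,0.001,0]]' | grep ft; python3 -m pendant '[[0,0,0,0],[0,0,0,0],[0,0,0,0],[0,0,0,0],[0,0,0,0],[0,0,0,0],[0,0,0,0]]' 0.6 |grep -A9 ee_pos;  python3 -m pendant '[[0,0,-0.01,0],[0,0,-0.015,0],[0,0,-0.015,0],[0,0,-0.01,0],[0,0,0,0],[0,0,0,0]]' 1 |grep -A9 ee_pos
python3 - <<'E'
from h import *
for c in('side','top'):
    import cv2; cv2.imwrite(f'pics/{c}4.png',r.camera(c)['img'][:,:,::-1])
    for t in('sash_pull','part','focus_mark','loupe','stand'):
        print(c,t,[(round(o['score'],2),np.round(o['bbox'],1)) for o in r.outline_of(t,c)[:1]])
print(proj('side',[[.6075,.0035,.240+d] for d in(.028,0,-.028)]))
E
```

```text
ft_force: [9.1, 5.8, -19.6]
ee_pos: [0.6082, 0.003, 0.2243]
eef_rot: [1.0, -0.021, 0.0, 0.0]
ft_force: [-0.3, -0.3, 0.1]
width: 0.0489
grip_force: 0.0
ee_pos: [0.6083, 0.0032, 0.2745]
eef_rot: [1.0, -0.021, 0.001, 0.0]
ft_force: [0.3, -0.5, 0.0]
width: 0.0828
grip_force: 0.0
side sash_pull [(0.82, array([365.6, 230.6,  31.5, 100.1]))]
side part []
side focus_mark []
side loupe [(0.69, array([310.5, 218.1, 105.2,  17.1]))]
side stand [(0.82, array([291.1, 226.4,  57.3,  25.2]))]
top sash_pull [(0.69, array([401.6, 155.1, 105.1,  40.9]))]
top part [(0.73, array([388.9, 172.4,  26. ,   8.6]))]
top focus_mark [(0.7, array([162.1, 199.3,  25.3,  23.3]))]
top loupe [(0.59, array([264.3, 235.3,  30.8, 118. ]))]
top stand [(0.91, array([274.6, 259.4,  20.2,  64.3]))]
[[353.00574303 206.75805099]
 [352.10358557 218.68455732]
 [351.23351956 230.18681516]]
```

```bash
python3 -m pendant '[[0,0,0,-0.0965],[0,0,0,-0.0965],[-0.0088,-0.0243,0,0],[-0.0088,-0.0243,0,0],[-0.0088,-0.0243,0,0],[-0.0088,-0.0243,0,0],[-0.0088,-0.0243,0,0],[-0.0088,-0.0243,0,0]]' 1 >/dev/null; python3 -m pendant '[[-0.0088,-0.0243,0.02,0],[-0.0088,-0.0243,0.025,0],[-0.0088,-0.0243,0.025,0],[-0.0088,-0.0243,0.025,0],[-0.0088,-0.0243,0.025,0],[-0.0088,-0.0243,0.025,0],[0,0,0,0],[0,0,0,0]]'>/dev/null; python3 d.py .459 .2757 .05 .152
python3 - <<'E'
from h import *
import cv2
o=[]
for c,(x0,y0) in (('top',(240,200)),('side',(255,150))):
    i=r.camera(c)['img'][:,:,::-1];cv2.imwrite(f'pics/{c}5.png',i);o.append(cv2.resize(i[y0:y0+100,x0:x0+66],None,fx=6,fy=6,interpolation=2))
    p=r.read_state()['ee_pos'];print(c,[(round(k[0]-x0)*6,round(k[1]-y0)*6) for k in proj(c,[p,p+[.0,-.05,.034]])])
cv2.imwrite('pics/c6.png',np.clip(np.hstack(o)*2.,0,255).astype(np.uint8))
E
```

```text
t 14.23 pos [0.458  0.2762 0.128 ] ang 0.155 ft [-0.2 -0.7  0.3] w 0.0871 gf 0.0 q [ 0.02  0.26 -0.74  1.75  0.19  1.2  -2.19]
tool shift [0.0011 0.0006 0.078 ]
turn 0.003
top [(162, 312), (300, 300)]
side [(186, 246), (174, 240)]
```

View pics/c6.png

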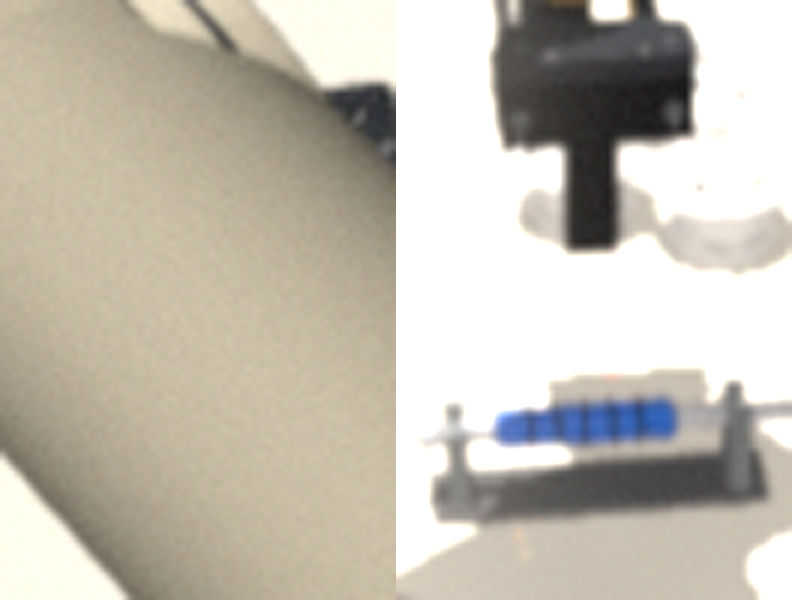

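```bash
python3 -m pendant '[[0.0011,0.0006,0.02,0.003],[0,0,0.02,0],[0,0,0.02,0],[0,0,0.02,0],[0,0,0.015,0],[0,0,0.01,0],[0,0,0.008,0],[0,0,0,0]]'>/dev/null; python3 d.py .459 .2757 -.01 .152; python3 -m pendant '[[0,0,0.008,0],[0,0,0.007,0],[0,0,0.006,0],[0,0,0,0],[0,0,0,0]]' >/dev/null; python3 d.py .459 .2757 -.01 .152
python3 - <<'E'
from h import *
import cv2
i=r.camera('side')['img'][:,:,::-1];cv2.imwrite('pics/c7.png',np.clip(cv2.resize(i[170:250,240:380],None,fx=5,fy=5,interpolation=2)*2.,0,255).astype(np.uint8))
E
```

```text
t 15.0 pos [0.4611 0.2741 0.0154] ang 0.1475 ft [-0.1 -0.3  0.7] w 0.0869 gf 0.0 q [-0.03  0.4  -0.69  1.85  0.3   0.99 -2.28]
tool shift [-0.0018 -0.0019  0.0254]
turn -0.0045
t 15.42 pos [ 0.4606  0.2749 -0.0052] ang 0.1489 ft [-0.2  1.  -0.5] w 0.0871 gf 0.0 q [-0.05  0.43 -0.68  1.87  0.33  0.95 -2.29]
tool shift [-0.0015 -0.001   0.0048]
turn -0.0031
```

View pics/c7.png

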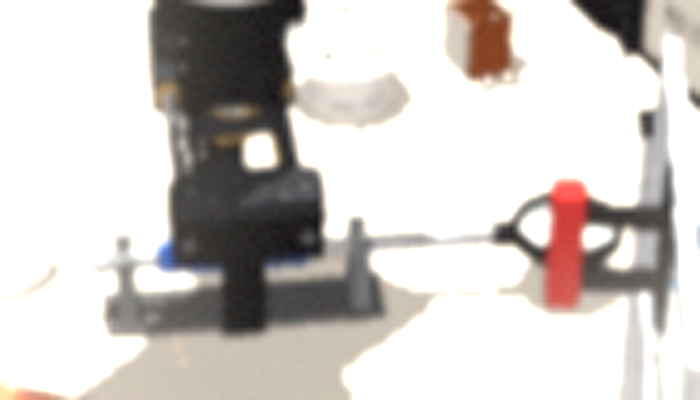

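The near fingertip is at crop (243,330), so pixel (288.6,236). The finger straddles the grip midway between the forks.

Run:
```python
from h import *
from scipy.optimize import brentq
for y in(.218,.232): print(y,brentq(lambda z:proj('side',[.467,y,z])[0,1]-236,-.1,.4))
```

```text
0.218 0.030214573274494564
0.232 0.019506024527211018
```

```bash
python3 -m pendant '[[-0.001,-0.001,0.003,0],[0,0,0.003,-0.003],[0,0,0,0],[0,0,0,0]]' >/dev/null; python3 d.py;  python3 -m pendant '[[0,0,0,0],[0,0,0,0],[0,0,0,0],[0,0,0,0],[0,0,0,0],[0,0,0,0],[0,0,0,0],[0,0,0,0]]' 0 30 >/dev/null;python3 -m pendant '[[0,0,0,0],[0,0,0,0],[0,0,0,0],[0,0,0,0],[0,0,0,0],[0,0,0,0]]' >/dev/null; python3 d.py
```

```text
t 15.8 pos [ 0.4595  0.2757 -0.0111] ang 0.152 ft [-0.6  0.8  0.1] w 0.0868 gf 0.0 q [-0.05  0.44 -0.68  1.87  0.34  0.94 -2.3 ]
t 16.97 pos [ 0.4597  0.2758 -0.011 ] ang 0.1518 ft [-0.3 -0.1 -0.7] w 0.0153 gf 30.0 q [-0.05  0.44 -0.68  1.87  0.34  0.94 -2.3 ]
```

```bash
python3 -m pendant '[[0,0,-0.004,0],[0,0,-0.008,0],[0,0,-0.012,0],[0,0,-0.012,0],[0,0,-0.012,0],[0,0,-0.012,0],[-0.01,0,-0.005,0],[-0.015,0,0,0]]' >/dev/null; python3 d.py;  python3 -m pendant '[[-0.01,0,0,0],[-0.004,0,0,0],[0,0,0,0],[0,0,0,0]]' >/dev/null; python3 d.py
python3 - <<'E'
from h import *
import cv2
o=[]
for c,(x0,y0) in (('top',(340,120)),('side',(340,215))):
    i=r.camera(c)['img'][:,:,::-1];cv2.imwrite(f'pics/{c}7.png',i);o.append(cv2.resize(i[y0:y0+110,x0:x0+80],None,fx=5,fy=5,interpolation=2))
    for t in('loupe','part','sash_pull'):
        for k in r.outline_of(t,c)[:1]:print(c,t,round(k['score'],2),np.round(k['bbox'],1))
cv2.imwrite('pics/c8.png',np.clip(np.hstack(o)*1.7,0,255).astype(np.uint8))
E
```

```text
t 17.63 pos [0.4366 0.2727 0.0565] ang 0.1507 ft [ 0.1  0.4 -2. ] w 0.0153 gf 30.0 q [ 0.    0.3  -0.73  1.88  0.23  1.04 -2.25]
t 17.97 pos [0.4216 0.2697 0.0543] ang 0.1516 ft [ 0.5  0.1 -2.1] w 0.0158 gf 30.0 q [ 0.01  0.27 -0.74  1.91  0.22  1.03 -2.25]
top loupe 0.9 [262.1 195.4  30.5  30.2]
top part 0.45 [388.4 171.8  26.1  11.1]
top sash_pull 0.87 [407.6 155.3 121.2  39.4]
side loupe 0.66 [296.4 197.4 109.5  18.7]
side sash_pull 0.67 [366.6 220.4  30.2  86.5]
```

View pics/c8.png

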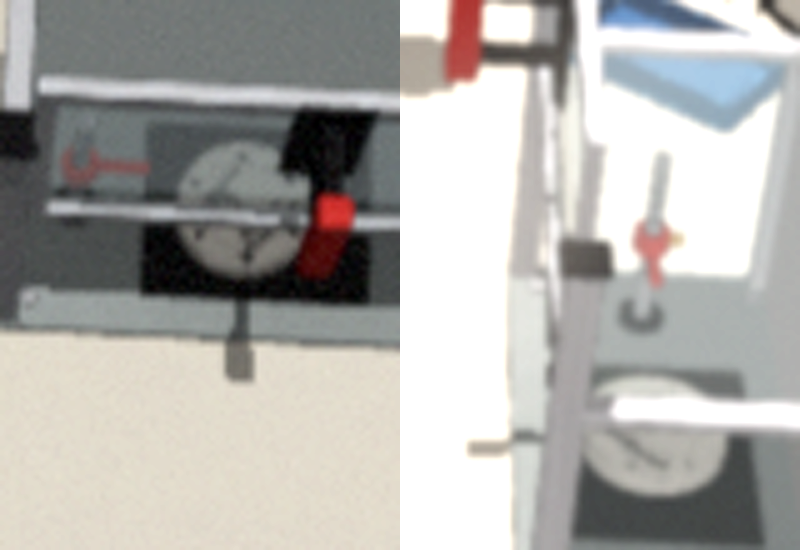

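The top crop shows the disc spanning rows 139–279 from column 178, and the pointer tip at (148,168). The side crop shows the disc at rows 374–497 with its right edge at 727, and the pointer tip at (657,286). The sash is up.

```bash
cat > m2.py <<'E'
from m import *
print('-----')
rs=res(p,1);B={c:np.median([x for x,o in zip(rs,obs) if o[0]==c],axis=0) for c in('top','side')};print(B)
tri=lambda t,s,w=1:least_squares(lambda X:np.ravel([proj('top',X)[0]-t,proj('side',X)[0]-s]),[.7,0,.05])
H=lambda X:pose([0,0,-p[2]],np.array(X)-[p[0],p[1],0])
dt,ds=np.array((389.3,161.9)),np.array((390.6,302.3));ft,fs=np.array((369.8,153.6)),np.array((391.3,272.1))
for k in(0,1):
    b={c:k*B[c] for c in B}
    d=least_squares(lambda X:np.ravel([proj('top',[*X,.018])[0]-dt-b['top'],proj('side',[*X,.018])[0]-ds-b['side']]),[.7,0])
    f=tri(ft+b['top'],fs+b['side'])
    fz=least_squares(lambda z:np.ravel([proj('top',[m[0],m[1],z[0]])[0]-ft-b['top'],proj('side',[m[0],m[1],z[0]])[0]-fs-b['side']]),[.065])
    print(k,'disc',d.x,d.fun,'hood',H([[*d.x,0]]),'focus',f.x,'hood',H([f.x]),f.fun,'fixed z',fz.x,fz.fun)
E
python3 m2.py | sed -n '/-----/,$p'
python3 - <<'E'
from h import *
s=r.read_state()['ee_pos'];print('lens pred',s+[.179*np.cos(.152),.179*np.sin(.152),.049],'top',ray('top',(262.1,195.4),s[2]+.049))
k=r.outline_of('loupe','side')[0]['mask'];v,u=np.nonzero(k);q=u>=u.max()-25;print('ring cols',u[q].min(),u.max(),'rows at',[(c,v[u==c].min(),v[u==c].max()) for c in range(u.max()-30,u.max()+1,3)])
a=np.linspace(0,6.28,60);P=proj('side',np.array([s+[.179*np.cos(.152)+.03*np.cos(t),.179*np.sin(.152)+.03*np.sin(t),.049] for t in a]));print('pred ring',P.min(0),P.max(0))
E
```

```text
-----
{'top': array([ 0.2107, -0.884 ]), 'side': array([-0.942 , -0.3458])}
0 disc [0.7048 0.0028] [ 1.193  -1.1788 -0.9927 -1.4004] hood [[-0.0008  0.0031  0.    ]] focus [0.7088 0.0555 0.0563] hood [[0.0011 0.056  0.0563]] [-0.0826 -0.669  -0.6203  0.2312] fixed z [0.0576] [ 0.3762 -0.4097 -1.0125  0.0929]
1 disc [0.7046 0.003 ] [ 0.8836 -0.2147 -0.1543 -1.1326] hood [[-0.001   0.0034  0.    ]] focus [0.708  0.055  0.0587] hood [[0.0004 0.0554 0.0587]] [ 0.0172  0.1391  0.1291 -0.0481] fixed z [0.0592] [ 0.2196  0.2161  0.0061 -0.0832]
lens pred [0.59815734 0.2970017  0.10292481] top [0.59011243 0.294042   0.10292481]
ring cols 325 350 rows at [(320, np.int64(196), np.int64(199)), (323, np.int64(196), np.int64(199)), (326, np.int64(195), np.int64(199)), (329, np.int64(193), np.int64(199)), (332, np.int64(190), np.int64(202)), (335, np.int64(189), np.int64(203)), (338, np.int64(189), np.int64(205)), (341, np.int64(189), np.int64(206)), (344, np.int64(189), np.int64(205)), (347, np.int64(191), np.int64(203)), (350, np.int64(194), np.int64(200))]
pred ring [328.13489907 189.89127144] [351.28715337 202.50061872]
```

```bash
cat > lf.py <<'E'
from h import *
# fit loupe: lens centre xyz, yaw, pitch from side & top masks (edges of ring + axis points)
def meas(n):
    s=r.read_state();e=s['ee_pos'];M=R.from_quat(s['eef_rot']).as_matrix();a=np.arctan2(M[1,0],M[0,0])
    ax=np.array([np.cos(a),np.sin(a),0]);lens=e+.179*ax+[0,0,.049]
    for c in('side','top'):
        im=r.camera(c)['img']
        import cv2;cv2.imwrite(f'pics/{c}_{n}.png',im[:,:,::-1])
        ks=r.outline_of('loupe',c)
        if not ks: print(c,'none');continue
        v,u=np.nonzero(ks[0]['mask'])
        print(c,'score',round(ks[0]['score'],2),'bbox u',u.min(),u.max(),'v',v.min(),v.max())
        for x in(-.25,-.235,-.13,-.1,-.07,-.05,0):
            q=proj(c,lens+x*ax)[0]
            if c=='side':
                k=abs(u-round(q[0]))==0;o=v[k]
            else:
                k=abs(v-round(q[1]))==0;o=u[k]
            print('  x',x,'pred',q.round(1),'obs band',(o.min(),o.max()) if len(o) else None)
if __name__=='__main__': import sys;meas(sys.argv[1])
E
python3 lf.py a; python3 d.py
```

```text
side score 0.74 bbox u 241 351 v 189 205
  x -0.25 pred [242.5 202.5] obs band (np.int64(201), np.int64(204))
  x -0.235 pred [248.4 202.1] obs band (np.int64(201), np.int64(204))
  x -0.13 pred [289.7 199.4] obs band (np.int64(198), np.int64(201))
  x -0.1 pred [301.3 198.6] obs band (np.int64(197), np.int64(200))
  x -0.07 pred [312.9 197.9] obs band (np.int64(196), np.int64(199))
  x -0.05 pred [320.6 197.3] obs band (np.int64(196), np.int64(198))
  x 0 pred [339.7 196.1] obs band (np.int64(189), np.int64(204))
top score 0.56 bbox u 247 274 v 180 213
  x -0.25 pred [274.5 306.5] obs band None
  x -0.235 pred [273.6 299.3] obs band None
  x -0.13 pred [267.8 250. ] obs band None
  x -0.1 pred [266.2 236.3] obs band None
  x -0.07 pred [264.6 222.8] obs band None
  x -0.05 pred [263.5 213.9] obs band None
  x 0 pred [260.9 191.9] obs band (np.int64(247), np.int64(274))
t 18.62 pos [0.4211 0.2699 0.054 ] ang 0.1519 ft [ 0.6 -0.7 -1.5] w 0.0155 gf 30.0 q [ 0.01  0.27 -0.74  1.92  0.22  1.03 -2.25]
```

```bash
python3 - <<'E'
from h import *
print('top',ray('top',(389.3+.4,161.9-2.3),.018),'side',ray('side',(390.6+.2,302.3-.2),.018))
E
python3 -m pendant '[[0,-0.02,0,0.02],[0,-0.02,0,0.02],[0,-0.02,0,0.02],[0,-0.02,0,0.02],[0,-0.02,0,0.02],[0,-0.02,0,0.02],[0,-0.02,0,0.02],[0,-0.02,0,0.02]]' >/dev/null;  python3 d.py .41 0.013 .054 -.04
```

```text
top [0.70764138 0.00462075 0.018     ] side [ 0.70706471 -0.00093103  0.018     ]
t 19.28 pos [0.408  0.4277 0.0535] ang -0.0074 ft [ 0.  -0.6 -1.4] w 0.0155 gf 30.0 q [-0.55  0.41 -0.42  1.69  0.18  1.08 -2.6 ]
tool shift [ 0.0051  0.4146 -0.0005]
turn 0.0326
```

```bash
python3 -m pendant '[[0,0.012,0,0],[0,0.02,0,0],[0,0.026,0,0],[0,0.026,0,0],[0,0.026,0,0],[0,0.026,0,0],[0,0.026,0,0],[0,0.026,0,0]]' >/dev/null;  python3 d.py .412 0.013 .054 -.04
```

```text
t 19.95 pos [0.4067 0.2376 0.0539] ang -0.0059 ft [ 0.5  0.  -0.6] w 0.0156 gf 30.0 q [-0.27  0.15 -0.37  2.    0.07  1.   -2.26]
tool shift [ 6.600e-03  2.246e-01 -1.000e-04]
turn 0.0341
```

```bash
python3 -m pendant '[[0.001,0.026,0,0.005],[0.001,0.026,0,0.005],[0.001,0.026,0,0.005],[0.001,0.026,0,0.005],[0.001,0.026,0,0.005],[0.001,0.026,0,0.005],[0,0.026,0,0.004],[0,0.026,0,0]]' >/dev/null;python3 -m pendant '[[0,0.014,0,0],[0,0,0,0],[0,0,0,0]]' >/dev/null;  python3 d.py .412 0.0138 .01 -.04; python3 lf.py b
```

```text
t 20.87 pos [0.4075 0.0165 0.0541] ang -0.0415 ft [-0.6  0.4 -1.8] w 0.0154 gf 30.0 q [ 0.01  0.   -0.16  2.16  0.    0.98 -1.77]
tool shift [0.0046 0.0025 0.0441]
turn -0.0015
side score 0.89 bbox u 220 352 v 259 280
  x -0.25 pred [221.8 264.1] obs band (np.int64(262), np.int64(267))
  x -0.235 pred [228.8 264.4] obs band None
  x -0.13 pred [277.4 266.6] obs band (np.int64(265), np.int64(269))
  x -0.1 pred [291.4 267.3] obs band (np.int64(265), np.int64(269))
  x -0.07 pred [305.4 267.9] obs band (np.int64(265), np.int64(271))
  x -0.05 pred [314.7 268.3] obs band (np.int64(266), np.int64(270))
  x 0 pred [338.1 269.4] obs band (np.int64(259), np.int64(280))
top score 0.81 bbox u 379 406 v 186 318
  x -0.25 pred [390.5 314.6] obs band (np.int64(387), np.int64(393))
  x -0.235 pred [390.7 307.2] obs band (np.int64(387), np.int64(392))
  x -0.13 pred [391.9 257.2] obs band None
  x -0.1 pred [392.2 243.2] obs band None
  x -0.07 pred [392.5 229.5] obs band None
  x -0.05 pred [392.8 220.4] obs band (np.int64(390), np.int64(393))
  x 0 pred [393.3 198.1] obs band (np.int64(379), np.int64(406))
```

```bash
python3 -m pendant '[[0,0.002,0.01,-0.0015],[0,0,0.012,0],[0,0,0.012,0],[0,0,0.01,0],[0.01,0,0,0],[0.012,0,0,0],[0,0,0,0]]' >/dev/null; python3 d.py .5283 0.0087 .0098 -.04
```

```text
t 21.65 pos [0.432  0.0142 0.0103] ang -0.0383 ft [ 0.4 -0.1 -1.4] w 0.0156 gf 30.0 q [ 0.01  0.12 -0.15  2.14  0.02  0.88 -1.77]
tool shift [0.0964 0.0018 0.0006]
turn 0.0017
```

```bash
python3 -m pendant '[[0.01,0.001,0,0.0015],[0.014,0.001,0,0],[0.014,0,0,0],[0.014,0,0,0],[0.014,0,0,0],[0.012,0,0,0],[0.01,0,0,0],[0.006,0,0,0]]' >/dev/null;python3 -m pendant '[[0.003,0,0,0],[0,0,0,0],[0,0,0,0],[0,0,0,0]]' >/dev/null; python3 d.py .5283 0.0087 .0098 -.04; python3 lf.py c
```

```text
t 22.65 pos [0.5257 0.0081 0.0099] ang -0.0399 ft [-0.6  0.9 -1. ] w 0.0156 gf 30.0 q [ 0.01  0.31 -0.13  1.91  0.05  0.93 -1.75]
tool shift [ 0.0026 -0.0007  0.0001]
turn 0.0001
side score 0.62 bbox u 276 369 v 281 289
  x -0.25 pred [277.2 282.9] obs band (np.int64(281), np.int64(285))
  x -0.235 pred [284.  283.2] obs band (np.int64(281), np.int64(285))
  x -0.13 pred [331.9 285.4] obs band (np.int64(284), np.int64(287))
  x -0.1 pred [345.6 286. ] obs band (np.int64(284), np.int64(288))
  x -0.07 pred [359.4 286.6] obs band (np.int64(284), np.int64(289))
  x -0.05 pred [368.6 287.1] obs band (np.int64(286), np.int64(288))
  x 0 pred [391.6 288.1] obs band None
top score 0.68 bbox u 388 394 v 240 264
  x -0.25 pred [391.  261.3] obs band (np.int64(388), np.int64(393))
  x -0.235 pred [391.1 254.5] obs band (np.int64(389), np.int64(392))
  x -0.13 pred [392.2 208.7] obs band None
  x -0.1 pred [392.5 195.9] obs band None
  x -0.07 pred [392.8 183.3] obs band None
  x -0.05 pred [392.9 175. ] obs band None
  x 0 pred [393.4 154.4] obs band None
```

```bash
python3 -m pendant '[[0.0026,-0.0007,0,0],[0,0,0,0],[0,0,0,0]]' >/dev/null; python3 d.py
cat > ring.py <<'E'
from h import *
import cv2
s=r.read_state();e=s['ee_pos'];M=R.from_quat(s['eef_rot']).as_matrix();ax=M[:,0]*[1,1,0];L0=e+.179*ax+[0,0,.049];print('lens pred',L0)
a=np.linspace(0,2*np.pi,120,endpoint=False)
for c in('side','top'):
    i=r.camera(c)['img'];g=i.astype(int).max(2);old=cv2.imread(f'pics/{c}7.png').astype(int).max(2)
    def ringmean(d):
        o=[]
        for rad in(.0275,):
            P=proj(c,[L0+d+[rad*np.cos(t),rad*np.sin(t),0] for t in a]).astype(np.float32)
            o.append(cv2.remap(cv2.GaussianBlur((g-old).astype(np.float32),(0,0),.6),P[:,0].copy(),P[:,1].copy(),1))
        return np.mean(np.clip(o,-80,0))
    best=[]
    if c=='side': gr=[(dx,0,dz) for dx in np.arange(-.012,.0121,.001) for dz in np.arange(-.012,.0121,.001)]
    else: gr=[(dx,dy,0) for dx in np.arange(-.012,.0121,.001) for dy in np.arange(-.012,.0121,.001)]
    best=sorted((ringmean(np.array(d)),d) for d in gr)[:5]
    print(c,'at pred',ringmean(np.zeros(3)).round(1),[(round(float(b),1),np.round(d,3).tolist()) for b,d in best],'pred px',proj(c,L0).round(1))
    if c=='side':
        u,v=proj(c,L0)[0].astype(int);print((g-old)[v-13:v+14:1,u-22:u+23:2])
E
python3 ring.py
```

```text
t 23.1 pos [0.529  0.0088 0.01  ] ang -0.04 ft [ 0.1 -0.  -1.8] w 0.0154 gf 30.0 q [ 0.01  0.31 -0.13  1.9   0.05  0.93 -1.75]
lens pred [0.7078758  0.00160677 0.05895717]
side at pred -5.1 [(-10.4, [-0.001, 0.0, 0.005]), (-10.3, [0.0, 0.0, 0.004]), (-10.3, [0.0, 0.0, 0.005]), (-10.0, [-0.001, 0.0, 0.004]), (-10.0, [-0.001, 0.0, 0.006])] pred px [[393.1 287.9]]
[[  2   0   2   2   2   2   3   3   2   3   3   3   2   3   4   3   3   4
    3   4   3   3   3]
 [  2   0   2   2   3   1   3   2   2   3   3   3   2   3   4   3   3   4
    3   4   5   3   3]
 [  1   1   3   2   2   2   3   1   2   0   1  -3  -1   2   3   4   4   4
    3   3   3   4   4]
 [  2   1   2   2   3   3   2   2  -3  -6   1 -14 -13  -6   1   2   3   3
    3   3   3   4   3]
 [  2   2   3   3   3   3   0   1  -6  -7   5 -21 -27 -22 -10  -2   3   3
    3   3   3   3   3]
 [  1   1   2   2   2   2  -5   1   4  14  23  -5 -19 -26 -27 -14   1   3
    3   3   3   3   3]
 [  0   2   2   2   3   0 -18  -3  28  41  40  19   7  -4 -21 -26  -9   1
    3   3   3   3   3]
 [  1   2   3   1   2  -7 -26   7  42  51  44  31  27  23
[... 1373 characters left out ...]
3
    4   4   4   4   5]
 [  2   4   3   4   3   4   3   4   4   4   4   3   4   4   3   4   4   4
    4   5   4   4   3]
 [  3   3   3   2   2   3   4   4   4   4   4   4   4   4   4   3   4   4
    4   3   4   3   5]
 [  3   4   4   4   3   3   3   4   4   5   5   4   4   5   4   4   5   3
    4   3   4   4   5]
 [  2   3   3   3   3   3   3   3   4   4   3   3   4   4   4   3   3   4
    4   3   3   5   3]
 [  3   3   4   4   3   2   3   3   4   3   4   2   3   3   4   3   4   3
    3   3   3   3   3]]
top at pred -6.1 [(-8.1, [-0.012, 0.0, 0.0]), (-8.1, [-0.012, -0.001, 0.0]), (-7.9, [-0.012, 0.001, 0.0]), (-7.9, [-0.012, -0.002, 0.0]), (-7.6, [-0.011, 0.0, 0.0])] pred px [[393.1 153. ]]
```

```bash
cat > fin.py <<'E'
from h import *
import cv2
def samp(g,c,P):
    q=proj(c,P).astype(np.float32);return cv2.remap(g,q[:,0].copy(),q[:,1].copy(),1).ravel()
a=np.linspace(0,2*np.pi,180,endpoint=False);C=np.c_[np.cos(a),np.sin(a),0*a]
for c in('side','top'):
  for n in('0','7'):
    g=cv2.imread(f'pics/{c}{n}.png').astype(np.float32).mean(2)
    sc=[]
    for x in np.arange(.694,.7161,.0005):
        for y in np.arange(-.012,.0161,.0005):
            o=np.array([x,y,.018]);k=np.clip(samp(g,c,o+.0305*C)-samp(g,c,o+.0355*C),-20,40);sc.append((k.mean(),x,y))
    sc=sorted(sc)[::-1][:15];print('disc',c,n,np.round(np.mean(sc,0),4),np.round(np.std(sc,0),4))
for c,b in(('side',(380,255,402,280)),('top',(350,145,378,160))):
    i=cv2.imread(f'pics/{c}7.png').astype(int);w=i[b[1]:b[3],b[0]:b[2]];d=w[:,:,2]-w[:,:,:2].max(2);print(c,'redness from',b[:2]);print(d)
E
python3 fin.py
```

```text
disc side 0 [ 2.0035e+01  7.0580e-01 -3.7000e-03] [0.16   0.0005 0.0006]
disc side 7 [ 2.03334e+01  7.05900e-01 -3.60000e-03] [0.1584 0.0005 0.0007]
disc top 0 [2.30346e+01 7.04300e-01 7.90000e-03] [0.295  0.0005 0.0006]
disc top 7 [2.9074e+01 7.0320e-01 8.9000e-03] [0.252  0.0006 0.0005]
side redness from (380, 255)
[[ 2  1  2  2  1  2  2  2  2  1  0 -1  0  1  1  1  2  1  2  1  2  2]
 [ 3  2  2  2  2  3  2  2  1  1  0 -1  0  1  2  2  2  2  2  2  1  2]
 [ 2  2  2  2  2  2  2  2  2  1  0 -1  1  1  2  1  2  2  2  2  2  1]
 [ 2  2  2  2  3  2  3  5  6  3 -1 -1  1  3  2  1  1  1  2  2  1  1]
 [ 2  2  2  2  2  3  4 14 17  7 -1  2  7  7  3  2  2  2  2  2  2  1]
 [ 2  2  2  2  2  3  8 22 25  8  1  4 17 19  8  3  2  2  2  1  1  2]
 [ 2  2  2  2  2  4 10 26 30 17  9 11 27 31 15  7  4  2  2  1  1  1]
 [ 2  2  3  2  2  4 13 31 39 34 29 31 39 36 20 12  8  3  2  2  2  1]
 [ 1  2  2  2  1  3 15 33 42 45 45 46 45 33 18 11  8  3  2  2  2  2]
 [ 3  2  3  2  1  4 13 29 41 46 49 49 44 26 11  6  5  3  2  1  2  2]
 [ 2  2  2  2  1  3  9 20 35 44 49 46 34 17  5  3  2  2  2  1  2  2]
 [ 2  2  3  2  2  2  4
[... 1608 characters left out ...]
9  7 -3 -4  3 19 22 16 16 15 14 13 11 11 11 11  9  0 -4 -4 -4
  -5 -4 -6 -4]
 [-4 -3  8 20 16  6  6 13 20 20 20 22 22 22 23 21 23 21 22 18  1 -3 -4 -5
  -3 -4 -4 -3]
 [-3 -2  6 17 21 17 18 20 20 11  9 10  8 11 12 12 12 13 14 12 -1 -5 -3 -4
  -4 -4 -3 -4]
 [-3 -4  2 12 17 19 19 17 14  3 -2 -4 -4 -1 -3 -1 -2 -1  0 -1 -4 -4 -4 -5
  -5 -4 -4 -3]
 [-4 -5 -4  5 10 12 10  8  3 -2 -6 -6 -5 -5 -6 -6 -4 -4 -5 -4 -5 -4 -5 -5
  -3 -4 -2 -3]
 [-4 -5 -2 -1  4  4  2  3 -3 -5 -4 -6 -5 -5 -4 -6 -5 -5 -4 -3 -2 -5 -4 -3
  -5 -3 -3 -3]
 [-4 -3 -1 -4 -2 -2 -4 -3 -6 -4 -5 -5 -5 -4 -6 -4 -4 -4 -3 -3 -5 -3 -4 -4
  -4 -4 -3 -2]
 [-1 -3 -2 -2 -3 -3 -1 -2 -3 -3 -4 -4 -3 -4 -3 -2 -4 -3 -4 -4 -4 -2 -2 -2
  -3 -1  0 -2]]
```

```bash
cat > fin2.py <<'E'
from h import *
import cv2
a=np.linspace(0,2*np.pi,180,endpoint=False);C=np.c_[np.cos(a),np.sin(a),0*a]
def hull(c,o,z0,z1,rad,n=200):
    P=np.vstack([proj(c,[o[0],o[1],z]+rad*C) for z in(z0,z1)]).astype(np.float32)
    h=cv2.convexHull(P)[:,0];h=np.vstack([h,h[:1]]);l=np.r_[0,np.cumsum(np.hypot(*np.diff(h,axis=0).T))];t=np.linspace(0,l[-1],n)
    return np.c_[np.interp(t,l,h[:,0]),np.interp(t,l,h[:,1])]
def S(g,q): q=q.astype(np.float32);return cv2.remap(g,q[:,0].copy(),q[:,1].copy(),1).ravel()
def off(q,k):
    d=np.gradient(q,axis=0);n=np.c_[d[:,1],-d[:,0]];n/=np.linalg.norm(n,axis=1)[:,None]+1e-9
    m=q-q.mean(0);n*=np.sign((n*m).sum(1))[:,None];return q+k*n
from m2 import proj as _p
E
cat > fin3.py <<'E'
exec(open('fin2.py').read().replace('from m2 import proj as _p',''))
for c in('side','top'):
  for n in('0','7'):
    g=cv2.imread(f'pics/{c}{n}.png').astype(np.float32).mean(2)
    for mode in('hull','far'):
      sc=[]
      for x in np.arange(.692,.7161,.001):
        for y in np.arange(-.014,.0181,.001):
          if mode=='hull': q=hull(c,(x,y),.018,.008,.033)
          else:
            v=np.array([x,y])-np.array(K[c][3][:2]);k=C[:,:2]@v/np.linalg.norm(v)>0.0
            q=proj(c,[x,y,.018]+.033*C[k])
          if mode=='far':
            ctr=proj(c,[x,y,.018])[0];u=q-ctr;u/=np.linalg.norm(u,axis=1)[:,None];A,B=q-1.2*u,q+1.2*u
          else: A,B=off(q,-1.2),off(q,1.2)
          sc.append((np.clip(S(g,A)-S(g,B),-20,40).mean(),x,y))
      sc=sorted(sc)[::-1][:8];print('disc',c,n,mode,np.round(np.mean(sc,0),4),np.round(np.std(sc,0),4))
E
python3 fin3.py
```

```text
disc side 0 hull [2.87015e+01 7.07900e-01 6.10000e-03] [0.2835 0.0008 0.0008]
disc side 0 far [2.45714e+01 7.07000e-01 5.50000e-03] [0.249  0.0012 0.0005]
disc side 7 hull [2.89745e+01 7.07900e-01 6.10000e-03] [0.2681 0.0008 0.0008]
disc side 7 far [2.49546e+01 7.07000e-01 5.50000e-03] [0.2664 0.0012 0.0005]
disc top 0 hull [2.50524e+01 7.04900e-01 7.10000e-03] [0.482  0.0008 0.0008]
disc top 0 far [3.49139e+01 7.04100e-01 7.90000e-03] [9.211e-01 8.000e-04 8.000e-04]
disc top 7 hull [3.00942e+01 7.04900e-01 8.90000e-03] [0.5816 0.0008 0.0008]
disc top 7 far [2.88145e+01 7.03800e-01 9.20000e-03] [0.6373 0.001  0.0007]
```

```bash
cat > fin4.py <<'E'
exec(open('fin2.py').read().replace('from m2 import proj as _p',''))
for n,(x0,y0,z0,t) in dict(a=(.4211,.2699,.054,.1519),b=(.4075,.0165,.0541,-.0415)).items():
  L=np.array([x0+.179*np.cos(t),y0+.179*np.sin(t),z0+.049])
  for c in('side','top'):
    g=cv2.imread(f'pics/{c}_{n}.png').astype(np.float32).mean(2);sc=[]
    for dx in np.arange(-.012,.0121,.001):
      for dy in np.arange(-.012,.0121,.001):
        q=hull(c,L[:2]+[dx,dy],L[2]+.006,L[2]-.006,.030)
        sc.append((np.clip(S(g,off(q,1.2))-S(g,off(q,-1.2)),-30,60).mean(),dx,dy))
    sc=sorted(sc)[::-1][:8];print('lens',n,c,np.round(np.mean(sc,0),4),np.round(np.std(sc,0),4))
E
python3 fin4.py; python3 d.py
```

```text
lens a side [ 5.52905e+01 -7.00000e-04 -7.00000e-04] [0.3128 0.0007 0.001 ]
lens a top [ 4.89869e+01 -1.10000e-03  1.10000e-03] [8.503e-01 8.000e-04 8.000e-04]
lens b side [5.44313e+01 5.00000e-04 0.00000e+00] [8.944e-01 9.000e-04 7.000e-04]
lens b top [ 4.74012e+01 -9.00000e-04  2.90000e-03] [1.1175e+00 8.0000e-04 8.0000e-04]
t 23.2 pos [0.5289 0.0087 0.0099] ang -0.04 ft [-0.4 -0.1 -1.5] w 0.0154 gf 30.0 q [ 0.01  0.31 -0.13  1.9   0.05  0.93 -1.75]
```

```bash
python3 - <<'E'
from h import *
from scipy.optimize import brentq
t=ray('top',(369.6,153.0),.059)+[.001,-.002,0];print('tip xy',t)
for v in(271.3,272.1):
    for dy in(-.002,0): print(v,dy,brentq(lambda z:proj('side',[t[0],t[1]+dy,z])[0,1]-v,0,.2))
E
python3 -m pendant '[[-0.001,-0.0025,0,0],[-0.0005,-0.002,0,0],[0,0,0,0],[0,0,0,0]]' >/dev/null; python3 d.py
```

```text
tip xy [0.70852712 0.05401089 0.059     ]
271.3 -0.002 0.06255077861343364
271.3 0 0.06078061493246401
272.1 -0.002 0.06014452750929417
272.1 0 0.05836858486155075
t 23.53 pos [0.5275 0.0135 0.0099] ang -0.0396 ft [-0.7 -0.7 -1.3] w 0.0155 gf 30.0 q [ 0.    0.31 -0.13  1.91  0.05  0.93 -1.76]
```

```bash
python3 -m pendant '[[0,0,-0.001,0],[0,0,0,0],[0,0,0,0],[0,0,0,0],[0,0,0,0],[0,0,0,0]]' >/dev/null; python3 d.py
python3 - <<'E'
from h import *
i=r.camera('side')['img'].astype(int)[190:250,340:362];d=i[:,:,0]-i[:,:,1:].max(2);v,u=np.nonzero(d>40);print('bar rows',v.min()+190,v.max()+190)
i=r.camera('side')['img'].astype(int)[255:280,380:402];d=i[:,:,0]-i[:,:,1:].max(2);print(d[12:20,8:14])
E
```

```text
t 24.03 pos [0.5275 0.0132 0.0109] ang -0.0401 ft [ 0.  -0.  -1.6] w 0.0156 gf 30.0 q [ 0.    0.31 -0.13  1.91  0.05  0.93 -1.76]
bar rows 206 230
[[ 7 21 38 31 10  3]
 [ 3 16 36 32  9  2]
 [ 1 15 36 36 14  3]
 [ 0 11 35 39 20  2]
 [-1  7 27 33 19  3]
 [-1  3 13 17  8  0]
 [-2 -1  1  1 -1 -2]
 [-1 -2 -3 -2 -3 -3]]
```

The sash is fully up: its bar is at rows 206–230, against 207–230 predicted. The pointer hasn't moved, and the lens is in place and still.

```bash
python3 -c "
from bench import r
print(r.close_job())"
```

```text
the job is handed in; nothing more can be done
None
```

I handed the job in at about 24 s: the sash is fully up, and the gripper is holding the loupe level and still, with the lens centred over the disc to within an estimated 2 mm and its middle at about 60 mm, the pointer height I measured (58–62 mm).

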